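# Start the wing screw in the seed sampler

## Task

Take the orange wing screw out of its wooden stand and stand it in the pilot hole of the wooden block on top of the green seed sampler. Then push down firmly and keep pushing while you turn it clockwise, so that it bites and cuts at least the first half turn of its thread, regripping if you need to, without pushing so hard that the block cracks (30 N). Let go, leaving the screw standing upright in the hole, and leave the jar, the tin and the tape roll where they are.

Things in the scene. Friction and masses are not known exactly. Their poses are not given: they have to be found in the camera images.
- screw_head (a point): Centre of the orange wing (flat bar) that heads the loose self-tapping screw: 40 mm along x, 14 mm thick along y (grip across this), 34 mm tall along z, which points up. Below it a steel collar 16 mm across (underside 20 mm below this point), then a round shank 12 mm across, 34 mm long. About 60 g. It starts upright, its tip 22 mm deep in the stand's hole.
- screw_tip (a point): Lower end of the screw's shank, on its axis, 54 mm below screw_head. Axes as for screw_head.
- stand: Fixed wooden block 70 x 90 x 30 mm with one upright hole in the middle of its top, 15 mm across and 22 mm deep, in which the screw stands at the start. Origin: centre of the underside, on the table; z up.
- pilot (a point): Centre of the mouth of the pilot hole, in the top face (109 mm above the table) of the light wooden block, 50 x 50 x 35 mm, on the sampler. The hole runs straight down, 14 mm across with a 3 mm chamfer. The screw's tip meets uncut wood somewhere 20 to 26 mm below this point: it differs and must be felt. More than 30 N between screw and sampler cracks the block.
- sampler: Green steel seed sampler, 200 x 160 mm, case top 74 mm above the table, the wooden block standing on it towards one corner. Origin: on the table under the case's centre; z up, x along its 200 mm. It stays put, but its rubber feet give downward: after the first few newtons about 1 mm for each 5 N of push, at most 8 mm.
- thread (a joint): Thread cut so far in the pilot hole, rad: 0 at first, 3.14 a half turn. Grows only when the screw turns clockwise (from above) under a steady downward push: 6 to 10 N is the least that bites (it differs; rubbing on the hole wall costs some), 14 to 20 N is good; with less the screw just spins. It sinks 6 mm a turn. Turning back under push undoes it; letting go does not.
- jar: Loose amber glass jar, 60 mm across, 100 mm high, upright. Origin: centre of the underside. Leave alone.
- tin: Loose tin with a yellow label, 66 mm across, 80 mm high, upright. Origin: centre of the underside. Leave alone.
- tape: Loose black roll of tape, 84 mm across, 24 mm high, lying flat. Origin: centre of the underside. Leave alone.
Things that resemble listed ones, but are neither listed nor needed, are in the scene too. Of the things shaped like the stand, the wooden one is meant.

How it is judged:
By the outcome, as a careful person would: the job done as asked, in the order asked, and still so for the second after the job is handed in, with the robot touching nothing.
It also fails if it takes over 61 s, if anything falls off the work surface, if the arm or the gripper's body presses on something with over 40 N, if the wrist force passes 120 N, or if a joint passes its speed limit or range.

## Robot

A 6-joint arm with a two-finger parallel gripper is mounted at the origin on the work surface. World frame = base frame: x ahead of the robot, y to its left, z up, the work surface at z = 0. Lengths are in mm, angles in rad, forces in N, time in s.
With the tool pointing down it reaches from about 400 to 925 mm from the base axis. Payload 12.5 kg.
Tool frame: the origin (TCP) lies at the very end of the fingers, on their centre line; the grasp point (between the pads) lies env.grip_point_offset behind it (env.grip_point_offset is the distance from the TCP to the grasp point, in mm); y points along the fingers, z is the direction in which the jaws open and shut, and the axes are right-handed (so a half turn about y gives the same grasp; the last joint's range is limited). The gripper opens to 95 mm and grips with 3 to 60 N. Pads are 20 mm wide; open, the fingers measure 119 mm over their backs; the gripper's body (75 mm by 180 mm) begins 59 mm behind the grasp point.
Start: joints at [-1.212, 0.491, 1.559, -0, 1.092, -0.106], TCP at [280.177, -558.702, 214.661] pointing down, gripper open.
Joint ranges: [-3.1, 3.1], [-0.84, 2.19], [0.05, 2.79], [-1.13, 4.28], [0.06, 2.93], [-2.69, 2.69]. Speed limits (rad/s): [2.22, 2.22, 2.79, 3.14, 3.14, 3.14].

## Interface

Orientations are given as [roll, pitch, yaw] about the fixed x, y, z axes, in that order (R = Rz(yaw) Ry(pitch) Rx(roll)).
In Python, from cell import readout, read_camera, env, nets gives the robot as it stands.
- The arm moves only by the tool apply_moves, never from a script. Its argument "increments" is a list of rows, each a list of 3 entries, a list of its own where there are three numbers: the shift along the tool's x, y, z in cm, then the turn, a rotation vector about the tool's x, y, z in degrees, then the finger opening in cm, from 0 to 9.51. A call has exactly 5 rows; each row shifts and turns the pose as measured when the row begins, along the tool's axes as they then stand; what a row does not reach is not made up. A row lasts 1/8 s, in which the tool goes at most 62.5 mm and 10.7 degrees, less where a joint would pass 70% of its speed; a pose out of reach is approached as far as the arm can. A call with a gripper value outside its range is refused whole. The fingers move at their own pace and stop on an object; the grip force is fixed at half the most. Time passes only in rows, so rows that do not move let the fingers close, or fill a call up. It gives the time, the measured TCP pose, the force and the opening at its end, in the units of the state.
- readout.state(): the state, without advancing time (a new reading comes with each control period).
- read_camera(name): name is "scene" or "top" or "wrist"; returns a dict with "img" (384x512x3 uint8, red, green, blue), "vfov" (degrees; the focal length in pixels is half the picture's height over the tangent of half this angle, whatever the lens; pixels are square), "cx", "cy" (the principal point, pixels), "rvec" (rotation vector, rad) and "tvec" (3), from world to camera coordinates, as OpenCV has them; the wrist camera has in their place "mount" (4x4, takes a point from camera to tool coordinates, whose origin is the TCP and whose axes are the tool frame's). Camera axes: x right, y down, z forward; pixel columns grow to the right and rows downward; lengths in mm; the calibration is good to about 2 mm. The wrist camera is an equidistant fisheye: a pixel r from the principal point sees the ray r / f radians off the axis. A picture is of the moment at which its call begins: read the wrist's pose just before it. There is no depth.
- env.job_done(): hands the job in, once; it reports no verdict.
Trained networks look in a picture, given as the dict that the camera call returned (one of the last four; its "shot" number tells which), for a name from the list of things; names that differ only in an ending like _2 or _b are one class to them, and where a whole thing is asked for, a point or a joint stands for the part that bears it (a point fixed in the world has none). Each returns a list of dicts, best first, with "confidence" (0 to 1); they miss things now and then, are a little off and sometimes report something else, mostly with a low value. They report only what shows in the picture. A call takes as long as a camera call. They do not tell look-alikes from the thing itself.
- nets.look_for(picture, thing): "point" ([x, y, z] in mm, in the coordinates of the camera as it stood for that picture, good to about 4 mm: the middle of the surface that is visible of it).
- nets.mark_of(picture, thing): "point" ([x, y, z] in mm, in the coordinates of the camera as it stood for that picture, good to about 4 mm: a listed point, or the origin of a listed thing).
The state is a dict: "t": time; "joints": joint angles; "qvel": joint speeds; "tau": joint torques, N m; "eef_pos": TCP position; "tcp_rot": TCP orientation; "ft_force": force on the tool from outside, world axes, zero at the start; "moment": the same for the moment, N m; "opening": opening from 0.0 (shut) to 1.0 (fully open).
Only numpy, scipy, OpenCV 4.12 (cv2) and the standard library are available. Lean on these libraries where they do the work, as an engineer would, in place of code of your own. Each camera call takes 0.05 s, during which the arm holds its last target. There are 200 camera calls.

## Working session

There is one attempt and no reset: what is moved stays moved. The work goes in short steps, Python scripts to look and compute and a tool call to move; the robot and the scene stay as the last step left them, time stands still between calls to the robot, and variables do not carry over. Pictures are saved under pics/ and viewed, about 8 in all and at most 12, crops included, and the job is handed in when it is done.

Besides the shell and the picture viewer there is one more tool, called after "Emit:" as a command line: name --argument value ..., lists and objects as JSON in quotes. apply_moves: Moves the arm, as the interface text tells. Its arguments: {"type":"object","properties":{"increments":{"type":"array"}},"required":["increments"]}

```bash
mkdir -p pics; ls
cat > h.py <<'E'
import numpy as np, cv2
from scipy.spatial.transform import Rotation as Rn
from cell import readout, read_camera, env, nets
def towin(p,c,s):
    p=np.asarray(p,float)
    if 'mount' in c:
        q=(np.array(c['mount'])@np.r_[p,1])[:3]
        return Rn.from_euler('xyz',s['tcp_rot']).as_matrix()@q+np.array(s['eef_pos'])
    R=cv2.Rodrigues(np.array(c['rvec'],float))[0]
    return R.T@(p-np.array(c['tvec'],float).ravel())
def px(p,c):
    f=c['img'].shape[0]/2/np.tan(np.radians(c['vfov'])/2)
    if 'mount' in c:
        r=np.hypot(p[0],p[1]);th=np.arctan2(r,p[2]);return np.array([c['cx']+f*th*p[0]/r,c['cy']+f*th*p[1]/r])
    return np.array([c['cx']+f*p[0]/p[2],c['cy']+f*p[1]/p[2]])
def save(c,n): cv2.imwrite('pics/'+n,c['img'][:,:,::-1])
E
python3 - <<'E'
from h import *
s=readout.state();print(s, env.grip_point_offset)
ims=[]
for n in ['scene','top']:
    c=read_camera(n);ims.append(c['img'])
    for t in ['screw_head','stand','pilot','sampler','jar','tin','tape']:
        for r in nets.mark_of(c,t)[:3]:
            print(n,t,round(r['confidence'],2),towin(r['point'],c,s).round(0),px(r['point'],c).round())
cv2.imwrite('pics/a.png',cv2.resize(np.vstack(ims),None,fx=.78,fy=.78)[:,:,::-1])
E
```

```text
pics
{'t': 0.0, 'joints': array([-1.21159544e+00,  4.91529690e-01,  1.55945544e+00, -1.88762792e-05,
        1.09170484e+00, -1.05609973e-01]), 'qvel': array([ 0.00062332, -0.00042225,  0.00056604,  0.0010589 ,  0.00056995,
       -0.00075978]), 'tau': array([-7.49904825e-05, -6.12643576e+01, -2.58180696e+01,  6.92777149e-02,
        4.81838908e-02, -9.21571291e-05]), 'eef_pos': array([ 280.08109517, -558.45141355,  214.0782445 ]), 'tcp_rot': array([-1.57188930e+00,  9.90244369e-05, -2.67677314e+00]), 'ft_force': array([-1.02363941,  1.19276113,  0.30314334]), 'moment': array([0.04130652, 0.01784365, 0.05856652]), 'opening': 0.9996763408278412} 18.8
scene screw_head 0.5 [ 491. -196.   61.] [204. 171.]
scene stand 0.84 [ 355. -233.   -1.] [205. 157.]
scene stand 0.78 [ 495. -193.    5.] [206. 185.]
scene stand 0.69 [ 656. -111.   -2.] [219. 228.]
scene pilot 0.69 [435. 184. 111.] [329. 162.]
scene sampler 0.66 [468. 142.  -1.] [310. 194.]
scene jar 0.66 [753.  32.   1.] [262. 262.]
scene tin 0.66 [504. 422.  -2.] [402. 214.]
scene tape 0.56 [ 564. -454.    3.] [121. 191.]
top screw_head 0.53 [ 498. -199.   65.] [307. 214.]
top screw_head 0.46 [507. 418.   7.] [131. 215.]
top stand 0.89 [ 498. -200.    1.] [305. 216.]
top stand 0.88 [ 361. -239.    1.] [318. 255.]
top stand 0.77 [380. -76.   3.] [271. 250.]
top pilot 0.71 [437. 181. 108.] [195. 232.]
top sampler 0.6 [470. 140.   0.] [210. 225.]
top jar 0.65 [758.  27.   1.] [241. 146.]
top tin 0.92 [507. 420.   4.] [131. 215.]
top tape 0.65 [ 564. -464.   -0.] [378. 197.]
```

View pics/a.png

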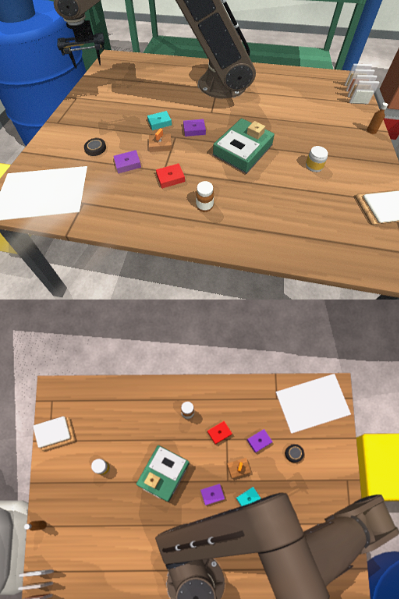

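The orange screw stands in the wooden block at scene (205,180) and top (307,214). The stand look-alikes are teal at scene (205,157), purple at (249,164), purple at (163,207) and red at (219,228). By the description I choose the wooden one, and I'll check that in a close crop.

Run:
```python
from h import *
c=read_camera('scene');d=read_camera('top')
a=c['img'][140:215,170:270];b=d['img'][180:255,270:370];e=d['img'][190:265,160:260];g=c['img'][140:215,270:370]
f=lambda i:cv2.resize(i,(400,300),interpolation=cv2.INTER_CUBIC)
cv2.imwrite('pics/b.png',np.vstack([np.hstack([f(a),f(b)]),np.hstack([f(g),f(e)])])[:,:,::-1])
s=readout.state();w=read_camera('wrist');print(np.array(w['mount']).round(3),w['vfov'],w['cx'],w['cy'])
```

```text
[[   0.       0.972    0.237  -65.959]
 [  -0.      -0.237    0.972 -169.698]
 [   1.      -0.       0.      -0.405]
 [   0.       0.       0.       1.   ]] 65.70646984690485 253.61407248982974 189.34122323640648
```

View pics/b.png

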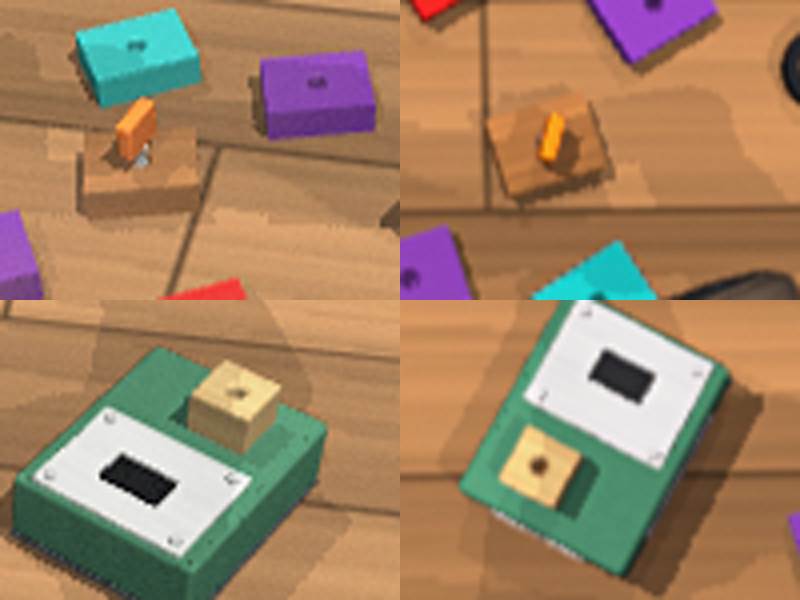

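The crop confirms it: the orange wing screw is in the wooden stand, with its wing at about -17° yaw. The pilot block sits on the green sampler. Next I'll plan the approach so that joint 6 keeps plenty of clockwise range.

```bash
cat >> h.py <<'E'
def plan(pos,yawdeg,n,turn=None):
    """rows to pos, yaw in n rows, tool kept down"""
    s=readout.state();p=np.array(s['eef_pos']);R=Rn.from_euler('xyz',s['tcp_rot'])
    y0=s['tcp_rot'][2];y1=np.radians(yawdeg)
    dy=(y1-y0+np.pi)%(2*np.pi)-np.pi if turn is None else np.radians(turn)
    T=Rn.from_euler('xyz',[-np.pi/2,0,y0]); tilt=(R.inv()*T).as_rotvec(degrees=True)
    rows=[]
    for k in range(n):
        Rk=Rn.from_euler('xyz',[-np.pi/2,0,y0+dy*k/n]).as_matrix()
        d=Rk.T@((np.array(pos)-p)/n)/10
        rv=np.array([0,-np.degrees(dy)/n,0])+(tilt if k==0 else 0)
        rows.append([d.round(2).tolist(),rv.round(1).tolist()])
    print('from',p.round(1),'yaw',round(np.degrees(y0),1),'j',np.round(s['joints'],2))
    for r in rows: print(r)
E
python3 - <<'E'
from h import *
plan([498,-199,185],-17,15,136.4)
E
```

```text
from [ 280.2 -558.7  214.7] yaw -153.4 j [-1.21  0.49  1.56 -0.    1.09 -0.11]
[[-2.37, 0.2, -1.49], [-0.0, -9.1, 0.0]]
[[-2.58, 0.2, -1.1], [0.0, -9.1, 0.0]]
[[-2.72, 0.2, -0.68], [0.0, -9.1, 0.0]]
[[-2.79, 0.2, -0.24], [0.0, -9.1, 0.0]]
[[-2.8, 0.2, 0.21], [0.0, -9.1, 0.0]]
[[-2.73, 0.2, 0.64], [0.0, -9.1, 0.0]]
[[-2.59, 0.2, 1.07], [0.0, -9.1, 0.0]]
[[-2.39, 0.2, 1.46], [0.0, -9.1, 0.0]]
[[-2.13, 0.2, 1.82], [0.0, -9.1, 0.0]]
[[-1.81, 0.2, 2.14], [0.0, -9.1, 0.0]]
[[-1.45, 0.2, 2.4], [0.0, -9.1, 0.0]]
[[-1.06, 0.2, 2.6], [0.0, -9.1, 0.0]]
[[-0.63, 0.2, 2.73], [0.0, -9.1, 0.0]]
[[-0.19, 0.2, 2.8], [0.0, -9.1, 0.0]]
[[0.25, 0.2, 2.79], [0.0, -9.1, 0.0]]
```

Emit:
apply_moves --increments '[[[-2.4,0.2,-1.5],[0,-9.1,0],9],[[-2.6,0.2,-1.1],[0,-9.1,0],9],[[-2.7,0.2,-0.7],[0,-9.1,0],9],[[-2.8,0.2,-0.2],[0,-9.1,0],9],[[-2.8,0.2,0.2],[0,-9.1,0],9]]'

```text
t: 1.58
eef_pos: [353.1, -436.0, 204.2]
tcp_rot: [-1.57, -0.001, -1.861]
ft_force: [0.5, 0.2, 0.6]
opening: 0.946
```

Emit:
apply_moves --increments '[[[-2.7,0.2,0.6],[0,-9.1,0],9],[[-2.6,0.2,1.1],[0,-9.1,0],9],[[-2.4,0.2,1.5],[0,-9.1,0],9],[[-2.1,0.2,1.8],[0,-9.1,0],9],[[-1.8,0.2,2.1],[0,-9.1,0],9]]'

```text
t: 2.2
eef_pos: [423.7, -310.4, 194.3]
tcp_rot: [-1.571, -0.002, -1.04]
ft_force: [0.2, -0.4, 0.1]
opening: 0.948
```

Emit:
apply_moves --increments '[[[-1.5,0.2,2.4],[0,-9.1,0],9],[[-1.1,0.2,2.6],[0,-9.1,0],9],[[-0.6,0.2,2.7],[0,-9.1,0],9],[[-0.2,0.2,2.8],[0,-9.1,0],9],[[0.3,0.2,2.8],[0,-9.1,0],9]]'

```text
t: 2.82
eef_pos: [491.1, -182.0, 184.4]
tcp_rot: [-1.573, -0.003, -0.219]
ft_force: [-0.1, -0.2, 0.2]
opening: 0.944
```

Run:
```python
from h import *
plan([498,-199,185],-17,5)
s=readout.state();w=read_camera('wrist');save(w,'c.png')
for t in ['screw_head','screw_tip','stand']:
  for r in nets.mark_of(w,t)[:2]: print(t,round(r['confidence'],2),towin(r['point'],w,s).round(1),px(r['point'],w).round())
```

```text
from [ 491.1 -182.   184.4] yaw -12.6 j [-0.48  0.38  1.84 -0.    0.91 -1.83]
[[0.21, -0.01, -0.3], [0.1, 0.9, 0.2]]
[[0.21, -0.01, -0.3], [0.0, 0.9, 0.0]]
[[0.22, -0.01, -0.3], [0.0, 0.9, 0.0]]
[[0.22, -0.01, -0.29], [0.0, 0.9, 0.0]]
[[0.23, -0.01, -0.29], [0.0, 0.9, 0.0]]
screw_head 0.8 [ 492.4 -197.4   60.9] [239. 189.]
stand 0.94 [ 655.6 -113.6    1.7] [327. 277.]
stand 0.9 [ 618.2 -298.3   -3.4] [193. 278.]
```

View pics/c.png

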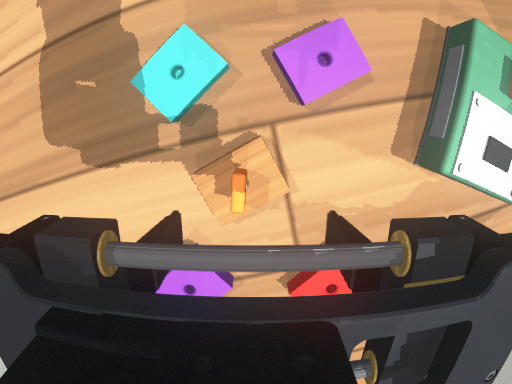

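The wrist view shows the orange wing at (239,190) on the wooden stand at (240,180), with its long axis almost along tool x. I'll fit the wing's top face to refine position and yaw.

```bash
cat >> h.py <<'E'
def rays(uv,c,s,z):
    f=c['img'].shape[0]/2/np.tan(np.radians(c['vfov'])/2)
    d=uv-np.array([c['cx'],c['cy']]);r=np.hypot(*d.T)+1e-9;th=r/f
    v=np.c_[d*(np.sin(th)/r)[:,None],np.cos(th)]
    M=np.array(c['mount']);W=Rn.from_euler('xyz',s['tcp_rot']).as_matrix()
    v=v@(W@M[:3,:3]).T;o=W@M[:3,3]+np.array(s['eef_pos'])
    return o+v*((z-o[2])/v[:,2])[:,None]
E
cat > wing.py <<'E'
from h import *
import sys
z=float(sys.argv[1]) if len(sys.argv)>1 else 79
s=readout.state();w=read_camera('wrist')
h=cv2.cvtColor(w['img'],cv2.COLOR_RGB2HSV)
m=(h[...,0]>8)&(h[...,0]<22)&(h[...,1]>200)&(h[...,2]>215)
n,l,st,ce=cv2.connectedComponentsWithStats(m.astype('uint8'))
k=1+np.argmax(st[1:,4]);print(st[k])
v,u=np.nonzero(l==k);P=rays(np.c_[u,v].astype(float),w,s,z)
(c,sz,a)=cv2.minAreaRect(P[:,:2].astype('float32'));print('rect',np.round(c,1),np.round(sz,1),round(a,1),'yaw tool',round(np.degrees(s['tcp_rot'][2]),1))
for r in nets.mark_of(w,'screw_head')[:1]: print(r['confidence'],towin(r['point'],w,s).round(1))
E
python3 wing.py
```

```text
Traceback (most recent call last):
  File "wing.py", line 8, in <module>
    k=1+np.argmax(st[1:,4]);print(st[k])
        ~~~~~~~~~^^^^^^^^^^
ValueError: attempt to get argmax of an empty sequence
```

Emit:
apply_moves --increments '[[[0.5,0.5,-1.3],[0,0,0],6],[[0,0.5,0],[0,0,0],6],[[0,0,0],[0,0,0],6],[[0,0,0],[0,0,0],6],[[0,0,0],[0,0,0],6]]'

```text
t: 3.7
eef_pos: [491.6, -200.3, 173.7]
tcp_rot: [-1.573, -0.003, -0.233]
ft_force: [0.6, 0.9, 0.3]
opening: 0.633
```

```bash
python3 wing.py; python3 -c "
from h import *
plan([492,-197,48],-13.5,10)"
```

```text
from [ 491.7 -200.3  173.7] yaw -13.4 j [-0.51  0.41  1.84 -0.    0.89 -1.85]
[[-0.0, 1.26, 0.03], [0.1, 0.0, 0.2]]
[[-0.0, 1.26, 0.03], [0.0, 0.0, 0.0]]
[[-0.0, 1.26, 0.03], [0.0, 0.0, 0.0]]
[[-0.0, 1.26, 0.03], [0.0, 0.0, 0.0]]
[[-0.0, 1.26, 0.03], [0.0, 0.0, 0.0]]
[[-0.0, 1.26, 0.03], [0.0, 0.0, 0.0]]
[[-0.0, 1.26, 0.03], [0.0, 0.0, 0.0]]
[[-0.0, 1.26, 0.03], [0.0, 0.0, 0.0]]
[[-0.0, 1.26, 0.03], [0.0, 0.0, 0.0]]
[[-0.0, 1.26, 0.03], [0.0, 0.0, 0.0]]Traceback (most recent call last):
  File "wing.py", line 8, in <module>
    k=1+np.argmax(st[1:,4]);print(st[k])
        ~~~~~~~~~^^^^^^^^^^
    return _wrapfunc(a, 'argmax', axis=axis, out=out, **kwds)
    return bound(*args, **kwds)
ValueError: attempt to get argmax of an empty sequence
```

```bash
sed -i 's/^m=.*/if "-v" in sys.argv:\n    u0,v0=px(nets.mark_of(w,"screw_head")[0]["point"],w).astype(int);print(u0,v0,h[v0-30:v0+34:4,u0].tolist())\nm=(h[...,0]>8)\&(h[...,0]<24)\&(h[...,1]>190)\&(h[...,2]>225)/' wing.py; python3 wing.py 79 -v
```

```text
255 184 [[15, 134, 243], [15, 135, 240], [13, 139, 178], [11, 184, 172], [11, 187, 192], [24, 154, 255], [24, 153, 255], [24, 153, 255], [24, 154, 255], [24, 153, 255], [24, 152, 255], [24, 152, 255], [24, 151, 255], [25, 151, 255], [24, 155, 255], [17, 128, 249]]Traceback (most recent call last):
  File "wing.py", line 10, in <module>
    k=1+np.argmax(st[1:,4]);print(st[k])
        ~~~~~~~~~^^^^^^^^^^
    return _wrapfunc(a, 'argmax', axis=axis, out=out, **kwds)
    return bound(*args, **kwds)
ValueError: attempt to get argmax of an empty sequence
```

```bash
sed -i 's/^m=.*/m=(h[...,0]>21)\&(h[...,0]<28)\&(h[...,1]>140)\&(h[...,2]>240)/' wing.py; python3 wing.py 79
```

```text
[251 173  13  38 394]
rect [ 493.  -197.4] [10.2 35.5] 74.0 yaw tool -13.4
0.76 [ 491.5 -196.8   63.8]
```

Emit:
apply_moves --increments '[[[0.1,2,0.3],[0,2.6,0.2],5],[[0,2,0],[0,0,0],5],[[0,2,0],[0,0,0],5],[[0,2,0],[0,0,0],5],[[0,2,0],[0,0,0],5]]'

```text
t: 4.58
eef_pos: [494.8, -197.9, 72.8]
tcp_rot: [-1.574, -0.004, -0.279]
ft_force: [0.4, 0.4, 0.7]
opening: 0.527
```

```bash
python3 wing.py 79; python3 -c "
from h import *
plan([493,-197.3,48],-16,2)"
```

```text
from [ 493.9 -197.5   70.6] yaw -16.0 j [-0.5   0.56  1.93 -0.    0.65 -1.79]
[[-0.04, 1.13, -0.0], [0.1, -0.0, 0.1]]
[[-0.04, 1.13, -0.0], [0.0, -0.0, 0.0]]Traceback (most recent call last):
  File "wing.py", line 10, in <module>
    k=1+np.argmax(st[1:,4]);print(st[k])
        ~~~~~~~~~^^^^^^^^^^
    return _wrapfunc(a, 'argmax', axis=axis, out=out, **kwds)
    return bound(*args, **kwds)
ValueError: attempt to get argmax of an empty sequence
```

Emit:
apply_moves --increments '[[[-0.1,1.1,0],[0.1,0,0.2],5],[[0,1.1,0],[0,0,0],5],[[0,0,0],[0,0,0],5],[[0,0,0],[0,0,0],1],[[0,0,0],[0,0,0],1]]'

```text
t: 5.25
eef_pos: [493.5, -197.4, 48.5]
tcp_rot: [-1.572, 0.001, -0.279]
ft_force: [-0.9, -0.3, 0.2]
opening: 0.369
```

Emit:
apply_moves --increments '[[[0,0,0],[0,0,0],1],[[0,0,0],[0,0,0],1],[[0,0,0],[0,0,0],1],[[0,0,0],[0,0,0],1],[[0,0,0],[0,0,0],1]]'

```text
t: 5.88
eef_pos: [493.7, -197.6, 49.1]
tcp_rot: [-1.572, 0.0, -0.279]
ft_force: [-0.5, 0.6, -0.8]
opening: 0.146
```

Run:
```python
from h import *
s=readout.state();print(s['eef_pos'],s['tcp_rot'],s['ft_force'],s['opening']*95)
```

```text
[ 493.68280615 -197.56069626   49.1495236 ] [-1.57203901e+00  3.16754675e-04 -2.79183112e-01] [-0.46629421  0.56496964 -0.78494163] 13.908358170217284
```

Emit:
apply_moves --increments '[[[0,-1,0],[0,0,0],1],[[0,-2.5,0],[0,0,0],1],[[0,-3.5,0],[0,0,0],1],[[0,-3.5,0],[0,0,0],1],[[0,-3.5,0],[0,0,0],1]]'

```text
t: 6.5
eef_pos: [492.8, -196.8, 193.5]
tcp_rot: [-1.571, 0.005, -0.279]
ft_force: [0.7, -0.4, -1.4]
opening: 0.144
```

Run:
```python
from h import *
s=readout.state();print(s['opening']*95,s['ft_force'])
plan([437,181,190],69,15,85)
```

```text
13.679327626123932 [ 0.65728201 -0.3960469  -1.41023923]
from [ 492.8 -196.8  193.5] yaw -16.0 j [-0.5   0.38  1.81 -0.    0.95 -1.79]
[[-1.05, 0.02, 2.32], [0.0, -5.7, -0.3]]
[[-0.82, 0.02, 2.41], [0.0, -5.7, 0.0]]
[[-0.58, 0.02, 2.48], [0.0, -5.7, 0.0]]
[[-0.33, 0.02, 2.52], [0.0, -5.7, 0.0]]
[[-0.08, 0.02, 2.54], [0.0, -5.7, 0.0]]
[[0.17, 0.02, 2.54], [0.0, -5.7, 0.0]]
[[0.42, 0.02, 2.51], [0.0, -5.7, 0.0]]
[[0.67, 0.02, 2.46], [0.0, -5.7, 0.0]]
[[0.91, 0.02, 2.38], [0.0, -5.7, 0.0]]
[[1.14, 0.02, 2.28], [0.0, -5.7, 0.0]]
[[1.36, 0.02, 2.15], [0.0, -5.7, 0.0]]
[[1.57, 0.02, 2.01], [0.0, -5.7, 0.0]]
[[1.76, 0.02, 1.84], [0.0, -5.7, 0.0]]
[[1.93, 0.02, 1.66], [0.0, -5.7, 0.0]]
[[2.08, 0.02, 1.46], [0.0, -5.7, 0.0]]
```

Emit:
apply_moves --increments '[[[-1.1,0,2.3],[0,-5.7,-0.3],1],[[-0.8,0,2.4],[0,-5.7,0],1],[[-0.6,0,2.5],[0,-5.7,0],1],[[-0.3,0,2.5],[0,-5.7,0],1],[[-0.1,0,2.5],[0,-5.7,0],1]]'

```text
t: 7.12
eef_pos: [472.9, -69.8, 199.6]
tcp_rot: [-1.577, -0.008, 0.231]
ft_force: [-0.7, -0.8, -1.0]
opening: 0.146
```

Emit:
apply_moves --increments '[[[0.2,0,2.5],[0,-5.7,0],1],[[0.4,0,2.5],[0,-5.7,0],1],[[0.7,0,2.5],[0,-5.7,0],1],[[0.9,0,2.4],[0,-5.7,0],1],[[1.1,0,2.3],[0,-5.7,0],1]]'

```text
t: 7.75
eef_pos: [449.4, 60.0, 202.2]
tcp_rot: [-1.582, -0.006, 0.745]
ft_force: [0.8, 0.0, -1.6]
opening: 0.149
```

Emit:
apply_moves --increments '[[[1.4,0,2.1],[0,-8,0],1],[[1.6,0,2],[0,-8,0],1],[[0,0,0],[0,-8,0],1],[[0,0,0],[0,-5,0],1],[[0,0,0],[0,0,0],1]]'

```text
t: 8.38
eef_pos: [437.5, 120.1, 204.9]
tcp_rot: [-1.591, 0.01, 1.26]
ft_force: [-0.5, -0.5, 0.1]
opening: 0.148
```

Run:
```python
from h import *
s=readout.state();w=read_camera('wrist')
print(s['eef_pos'],np.degrees(s['tcp_rot']),s['opening']*95,s['joints'].round(2))
P={}
for t in ['pilot','screw_head','screw_tip']:
  for r in nets.mark_of(w,t)[:2]: print(t,round(r['confidence'],2),towin(r['point'],w,s).round(1),px(r['point'],w).round())
cv2.imwrite('pics/d.png',cv2.resize(w['img'][60:340,100:450],None,fx=2,fy=2,interpolation=cv2.INTER_CUBIC)[:,:,::-1])
```

```text
[437.45575341 120.08477682 204.86675267] [-91.15870667   0.56501983  72.21103069] 14.034764949883858 [ 0.13  0.26  1.98 -0.02  0.89 -2.68]
screw_head 0.98 [437.1 122.1 218.9] [254. 240.]
screw_head 0.23 [754.5  32.5   5.1] [ 45. 183.]
```

View pics/d.png

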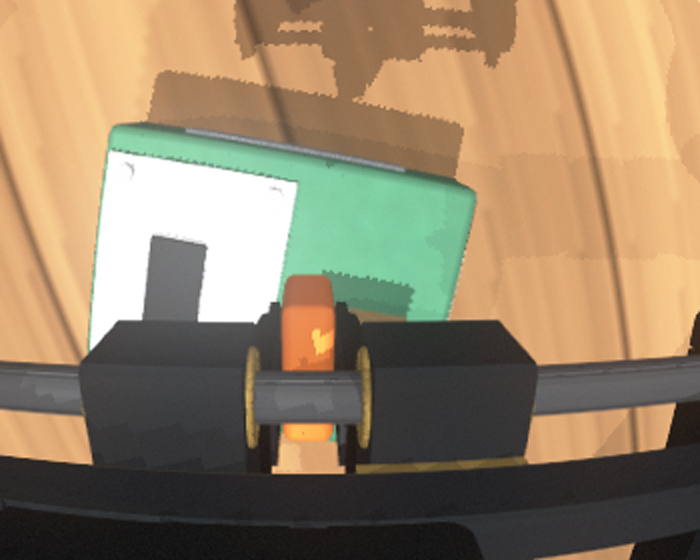

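The fingers hide the pilot because the camera sits on the -x side of the tool. Joint 6 is also near its limit and has tilted the tool slightly. I'll pass over the block, unwind a little, and look back.

Run:
```python
from h import *
plan([470,240,205],60,5,-12)
```

```text
from [437.7 119.5 204.5] yaw 72.2 j [ 0.13  0.26  1.98 -0.02  0.89 -2.68]
[[2.49, -0.01, 0.12], [1.1, 2.4, -0.6]]
[[2.48, -0.01, 0.23], [0.0, 2.4, 0.0]]
[[2.47, -0.01, 0.33], [0.0, 2.4, 0.0]]
[[2.46, -0.01, 0.43], [0.0, 2.4, 0.0]]
[[2.44, -0.01, 0.54], [0.0, 2.4, 0.0]]
```

Emit:
apply_moves --increments '[[[2.5,0,0.1],[1.1,3,-0.6],1],[[2.5,0,0.2],[0,2.4,0],1],[[2.5,0,0.3],[0,2.4,0],1],[[2.5,0,0.4],[0,2.4,0],1],[[2.4,0,0.5],[0,2.4,0],1]]'

```text
t: 9.2
eef_pos: [474.6, 240.2, 204.7]
tcp_rot: [-1.57, -0.001, 1.027]
ft_force: [0.4, -0.7, -0.2]
opening: 0.143
```

Run:
```python
from h import *
read_camera('wrist');read_camera('wrist')
s=readout.state();w=read_camera('wrist')
print(s['eef_pos'],np.degrees(s['tcp_rot']),s['opening']*95,s['joints'].round(2))
for t in ['pilot','screw_head','screw_tip']:
  for r in nets.mark_of(w,t)[:2]: print(t,round(r['confidence'],2),towin(r['point'],w,s).round(1),px(r['point'],w).round())
cv2.imwrite('pics/e.png',cv2.resize(w['img'][60:340,100:450],None,fx=2,fy=2,interpolation=cv2.INTER_CUBIC)[:,:,::-1])
g=cv2.cvtColor(w['img'],cv2.COLOR_RGB2GRAY)
np.savez('e.npz',img=w['img'],pos=s['eef_pos'],rot=s['tcp_rot'],mount=w['mount'],vfov=w['vfov'],cx=w['cx'],cy=w['cy'])
```

```text
[474.75022928 240.91191816 204.53378714] [-89.9765131   -0.10754858  58.95156746] 14.097275027188173 [ 0.34  0.37  1.8   0.    0.97 -2.26]
pilot 0.8 [435.9 182.3 108.8] [257. 113.]
screw_head 0.74 [474.1 239.6 217. ] [253. 234.]
```

View pics/e.png

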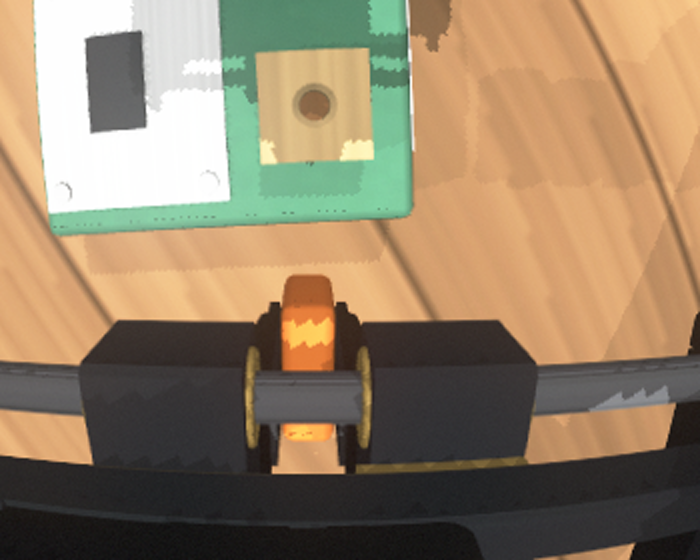

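The pilot hole is at crop (314,104), full-frame pixel (257,112), which agrees with the net. Next I'll move above it.

Run:
```python
from h import *
d=np.load('e.npz');c={k:d[k] for k in d.files};s={'eef_pos':d['pos'],'tcp_rot':d['rot']}
print(rays(np.array([[257.,112.],[257.5,112.5]]),c,s,109).round(1))
plan([436.4,183.1,158],59,5)
```

```text
[[435.  181.4 109. ]
 [434.8 182.1 109. ]]
from [474.  238.9 204.7] yaw 58.9 j [ 0.34  0.37  1.8   0.    0.97 -2.26]
[[-1.34, 0.93, 0.07], [-0.0, -0.0, 0.1]]
[[-1.34, 0.93, 0.07], [0.0, -0.0, 0.0]]
[[-1.34, 0.93, 0.07], [0.0, -0.0, 0.0]]
[[-1.34, 0.93, 0.07], [0.0, -0.0, 0.0]]
[[-1.34, 0.93, 0.07], [0.0, -0.0, 0.0]]
```

Emit:
apply_moves --increments '[[[-1.9,0,0.1],[0,0,0],1],[[-1.9,0,0.1],[0,0,0],1],[[-1.9,1.2,0.1],[0,0,0],1],[[-1,1.8,0.1],[0,0,0],1],[[0,1.7,0],[0,0,0],1]]'

```text
t: 10.12
eef_pos: [433.8, 178.0, 158.3]
tcp_rot: [-1.573, -0.003, 1.027]
ft_force: [-0.3, -0.5, -1.7]
opening: 0.148
```

Run:
```python
from h import *
read_camera('scene')
plan([436.1,182.8,153],59,1)
```

```text
from [433.2 177.9 156.5] yaw 58.8 j [ 0.25  0.35  2.    0.    0.79 -2.35]
[[0.57, 0.35, 0.01], [0.0, -0.2, 0.1]]
```

Emit:
apply_moves --increments '[[[0.6,0,0],[0,0,0.1],1],[[0,0,0],[0,0,0],1],[[0,0.3,0],[0,0,0],1],[[0,0.3,0],[0,0,0],1],[[0,0,0],[0,0,0],1]]'

```text
t: 10.8
eef_pos: [436.9, 182.8, 151.8]
tcp_rot: [-1.572, -0.001, 1.027]
ft_force: [0.6, -0.1, -0.5]
opening: 0.141
```

Emit:
apply_moves --increments '[[[0,0.2,0],[0,0,0],1],[[0,0.2,0],[0,0,0],1],[[0,0.2,0],[0,0,0],1],[[0,0.1,0],[0,0,0],1],[[0,0,0],[0,0,0],1]]'

```text
t: 11.42
eef_pos: [436.2, 182.3, 144.3]
tcp_rot: [-1.571, 0.001, 1.027]
ft_force: [-0.1, -2.1, 0.3]
opening: 0.145
```

Emit:
apply_moves --increments '[[[0,0.2,0],[0,0,0],1],[[0,0.2,0],[0,0,0],1],[[0,0.2,0],[0,0,0],1],[[0,0.2,0],[0,0,0],1],[[0,0,0],[0,0,0],1]]'

```text
t: 12.05
eef_pos: [436.1, 182.2, 135.6]
tcp_rot: [-1.571, 0.001, 1.027]
ft_force: [-1.3, -1.7, -0.6]
opening: 0.148
```

Run:
```python
from h import *
c=[]
for i in range(3):
  read_camera('top');s=readout.state();print(s['eef_pos'].round(1),s['ft_force'].round(1),s['moment'].round(2),(s['opening']*95).round(1))
```

```text
Traceback (most recent call last):
AttributeError: 'float' object has no attribute 'round'
```

Emit:
apply_moves --increments '[[[-0.1,0.2,0],[0,0,0],1],[[0,0.2,0],[0,0,0],1],[[0,0.1,0],[0,0,0],1],[[0,0.1,0],[0,0,0],1],[[0,0,0],[0,0,0],1]]'

```text
t: 12.72
eef_pos: [436.3, 181.8, 129.4]
tcp_rot: [-1.572, -0.001, 1.027]
ft_force: [0.9, -0.5, -1.2]
opening: 0.143
```

```bash
cat > f.py <<'E'
from h import *
for i in range(4):
  read_camera('top');s=readout.state();print(round(s['t'],2),s['eef_pos'].round(1),s['ft_force'].round(1),s['moment'].round(2),round(s['opening']*95,1),np.degrees(s['tcp_rot']).round(1),s['joints'][5].round(2))
E
python3 f.py
```

```text
12.78 [436.2 181.8 129.4] [ 0.1 -0.1 -1.6] [ 0.09 -0.04 -0.02] 13.7 [-90.1  -0.   58.8] -2.34
12.82 [436.2 181.8 129.4] [-0.6  0.3 -2. ] [ 0.13  0.06 -0.03] 13.8 [-90.1  -0.   58.8] -2.34
12.88 [436.2 181.8 129.4] [-0.6  0.2 -0.9] [ 0.14 -0.   -0.  ] 13.8 [-90.1  -0.   58.8] -2.34
12.93 [436.2 181.8 129.4] [-0.7  0.3 -1.5] [ 0.1  -0.03 -0.02] 13.7 [-90.1  -0.   58.8] -2.34
```

Emit:
apply_moves --increments '[[[0,0.1,0],[0,0,0],1],[[0,0.1,0],[0,0,0],1],[[0,0.05,0],[0,0,0],1],[[0,0,0],[0,0,0],1],[[0,0,0],[0,0,0],1]]'

```text
t: 13.55
eef_pos: [436.2, 181.8, 128.2]
tcp_rot: [-1.573, -0.002, 1.027]
ft_force: [-1.1, -0.9, 4.6]
opening: 0.147
```

Emit:
apply_moves --increments '[[[0,0.1,0],[0,0,0],1],[[0,0.05,0],[0,0,0],1],[[0,0.05,0],[0,0,0],1],[[0,0,0],[0,0,0],1],[[0,0,0],[0,0,0],1]]'

```text
t: 14.18
eef_pos: [436.2, 181.8, 128.0]
tcp_rot: [-1.574, -0.003, 1.027]
ft_force: [-1.6, -0.5, 5.8]
opening: 0.147
```

Contact came at TCP z about 128.5. Now I'll build up the push.

Emit:
apply_moves --increments '[[[0,0.15,0],[0,0,0],1],[[0,0.15,0],[0,0,0],1],[[0,0.15,0],[0,0,0],1],[[0,0.15,0],[0,0,0],1],[[0,0.15,0],[0,0,0],1]]'

```text
t: 14.8
eef_pos: [436.3, 181.9, 124.3]
tcp_rot: [-1.576, -0.004, 1.027]
ft_force: [-6.5, -3.0, 21.0]
opening: 0.148
```

```bash
python3 f.py
```

```text
14.85 [436.2 181.9 124.2] [-5.8 -2.2 20. ] [-0.29  1.16  0.  ] 13.7 [-90.3  -0.3  58.9] -2.34
14.9 [436.3 181.9 124.3] [-6.  -1.7 20.9] [-0.28  1.19  0.03] 13.9 [-90.3  -0.3  58.9] -2.34
14.95 [436.3 181.9 124.3] [-5.8 -1.3 20.2] [-0.28  1.23  0.01] 13.7 [-90.3  -0.3  58.9] -2.34
15.0 [436.3 181.9 124.3] [-5.3 -2.9 20.1] [-0.27  1.17  0.02] 13.9 [-90.3  -0.3  58.9] -2.34
```

Emit:
apply_moves --increments '[[[-0.03,0,0.04],[0,8,0],1],[[0,0.02,0],[0,10,0],1],[[0,0.02,0],[0,10,0],1],[[0,0.02,0],[0,10,0],1],[[0,0.02,0],[0,10,0],1]]'

```text
t: 15.62
eef_pos: [436.2, 181.4, 127.0]
tcp_rot: [-1.572, -0.011, 0.165]
ft_force: [-2.1, 1.2, 6.4]
opening: 0.151
```

```bash
python3 f.py
```

```text
15.68 [436.2 181.5 127. ] [-2.5 -0.9  7.4] [-0.08  0.38 -0.03] 13.9 [-90.   -0.6   8.9] -1.47
15.72 [436.2 181.4 127. ] [-1.8 -0.6  7.2] [-0.09  0.37  0.01] 14.2 [-90.   -0.6   9.5] -1.48
15.78 [436.2 181.4 127. ] [-2.4 -1.2  7.1] [-0.06  0.4  -0.04] 13.9 [-90.1  -0.6   9.7] -1.48
15.82 [436.2 181.4 127. ] [-2.5 -0.7  6.2] [-0.07  0.4   0.03] 13.9 [-90.1  -0.6   9.8] -1.48
```

Emit:
apply_moves --increments '[[[0,0.2,0],[0,0,0.5],1],[[0,0.2,0],[0,0,0.3],1],[[0,0.1,0],[0,8,0],1],[[0,0.1,0],[0,8,0],1],[[0,0.1,0],[0,8,0],1]]'

```text
t: 16.45
eef_pos: [436.6, 181.4, 124.2]
tcp_rot: [-1.572, -0.001, -0.259]
ft_force: [-4.3, -3.3, 17.0]
opening: 0.151
```

```bash
python3 f.py|tail -2
```

```text
16.6 [436.6 181.4 124.1] [-4.8 -4.3 16.5] [-0.73  0.8  -0.05] 14.2 [-90.1  -0.  -14.6] -1.06
16.65 [436.5 181.4 124.1] [-3.8 -3.5 16.5] [-0.78  0.81  0.01] 14.2 [-90.1  -0.  -14.6] -1.06
```

Emit:
apply_moves --increments '[[[-0.03,0.1,-0.05],[0,9,0],1],[[0,0.1,0],[0,9,0],1],[[0,0.1,0],[0,9,0],1],[[0,0.1,0],[0,9,0],1],[[0,0.1,0],[0,9,0],1]]'

```text
t: 17.27
eef_pos: [436.1, 180.7, 123.6]
tcp_rot: [-1.568, -0.003, -1.063]
ft_force: [-4.4, -2.6, 16.1]
opening: 0.147
```

```bash
python3 f.py|tail -2
```

```text
17.43 [436.1 180.7 123.6] [-4.4 -3.3 15.8] [-0.66  0.95 -0.05] 14.1 [-89.9  -0.2 -60.7] -0.26
17.48 [436.1 180.7 123.6] [-4.2 -3.2 16.2] [-0.68  0.95  0.04] 14.1 [-89.9  -0.2 -60.6] -0.26
```

Emit:
apply_moves --increments '[[[0,0.12,-0.04],[0,9,0],1],[[0,0.11,0],[0,9,0],1],[[0,0.11,0],[0,9,0],1],[[0,0.11,0],[0,9,0],1],[[0,0.11,0],[0,9,0],1]]'

```text
t: 18.1
eef_pos: [435.2, 180.5, 122.5]
tcp_rot: [-1.565, 0.001, -1.867]
ft_force: [-5.1, -1.7, 17.2]
opening: 0.147
```

Emit:
apply_moves --increments '[[[0,0.1,0],[0,9,0],1],[[0,0.1,0],[0,9,0],1],[[0,0.1,0],[0,9,0],1],[[0,0.1,0],[0,9,0],1],[[0,0.1,0],[0,9,0],1]]'

```text
t: 18.73
eef_pos: [434.5, 180.9, 121.9]
tcp_rot: [-1.568, 0.007, -2.679]
ft_force: [-5.1, -0.8, 15.0]
opening: 0.145
```

```bash
python3 f.py|tail -2
```

```text
18.88 [434.5 180.9 121.9] [-4.8  0.4 16.6] [0.05 1.21 0.05] 13.9 [ -89.8    0.4 -153.3] 1.36
18.93 [434.5 180.9 121.9] [-5.4  0.2 16.1] [ 0.06  1.17 -0.03] 13.3 [ -89.8    0.4 -153.2] 1.36
```

Emit:
apply_moves --increments '[[[0.04,0.11,-0.02],[0,9,0],1],[[0,0.1,0],[0,9,0],1],[[0,0.1,0],[0,9,0],1],[[0,0.1,0],[0,9,0],1],[[0,0.1,0],[0,9,0],1]]'

```text
t: 19.55
eef_pos: [434.3, 181.6, 121.3]
tcp_rot: [-1.577, 0.01, 2.8]
ft_force: [-4.4, -1.3, 15.8]
opening: 0.141
```

```bash
python3 f.py|tail -2
```

```text
19.7 [434.4 181.6 121.3] [-5.  -0.4 15.2] [ 0.14  1.08 -0.  ] 13.7 [-90.3   0.6 160.7] 2.17
19.75 [434.4 181.6 121.3] [-3.8  0.8 15.3] [0.15 1.06 0.06] 13.7 [-90.3   0.6 160.7] 2.16
```

Emit:
apply_moves --increments '[[[0,-0.1,0],[0,0,0],1],[[0,-0.05,0],[0,0,0],1],[[0,0,0],[0,0,0],1],[[0,0,0],[0,0,0],1],[[0,0,0],[0,0,0],1]]'

```text
t: 20.38
eef_pos: [434.2, 181.7, 124.2]
tcp_rot: [-1.577, 0.011, 2.805]
ft_force: [-1.1, -0.4, 3.5]
opening: 0.143
```

```bash
python3 f.py|tail -2
python3 - <<'E'
from h import *
s=readout.state();w=read_camera('wrist');c=read_camera('scene')
for n,i in (('w',w),('s',c)):
  for t in ['screw_head','pilot']:
    for r in nets.mark_of(i,t)[:1]: print(n,t,round(r['confidence'],2),towin(r['point'],i,s).round(1),px(r['point'],i).round())
a=cv2.resize(c['img'][105:195,280:400],(480,360),interpolation=cv2.INTER_CUBIC);b=w['img'][100:360,110:430]
b=cv2.resize(b,None,fx=1,fy=1);H=np.zeros((360,800,3),'uint8');H[:,:480]=a;H[:260,480:]=b
cv2.imwrite('pics/g.png',H[:,:,::-1])
E
```

```text
20.52 [434.2 181.6 124.1] [-1.2 -1.2  3.5] [-0.11  0.46  0.03] 13.8 [-90.4   0.6 160.7] 2.16
20.57 [434.2 181.6 124.1] [-1.8 -0.2  4.7] [-0.05  0.45 -0.01] 14.1 [-90.4   0.6 160.7] 2.16
w screw_head 0.78 [432.6 181.9 138. ] [254. 239.]
w pilot 0.67 [437.5 180.  107.2] [255. 214.]
s screw_head 0.42 [432.7 184.4 141.2] [330. 154.]
s pilot 0.97 [436.8 185.5 108. ] [329. 163.]
```

View pics/g.png

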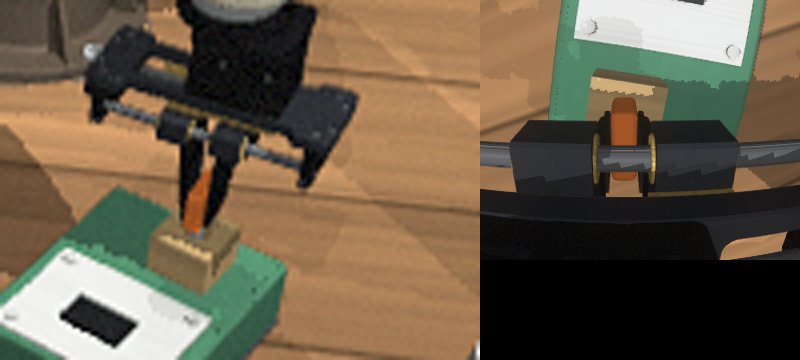

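The scene view shows the screw upright in the block, gripped. The head sits 13.9 mm above the TCP, as at the grasp, so there is no sign of slip. At equal light force the TCP is 4 mm lower than at first contact, which is about 240° of thread. Now I'll release.

Emit:
apply_moves --increments '[[[0,0,0],[0,0,0],4],[[0,0,0],[0,0,0],4],[[0,0,0],[0,0,0],4],[[0,0,0],[0,0,0],4],[[0,-0.5,0],[0,0,0],4]]'

```text
t: 21.5
eef_pos: [434.3, 181.7, 128.8]
tcp_rot: [-1.577, 0.011, 2.805]
ft_force: [-0.5, -0.1, 0.4]
opening: 0.421
```

Emit:
apply_moves --increments '[[[0,-2,0],[0,0,0],4],[[0,-3,0],[0,0,0],4],[[0,-3,0],[0,0,0],4],[[2.5,0,0],[0,0,0],4],[[2.5,0,0],[0,0,0],4]]'

```text
t: 22.12
eef_pos: [385.8, 198.1, 212.2]
tcp_rot: [-1.578, 0.012, 2.803]
ft_force: [-0.0, 0.3, -1.2]
opening: 0.418
```

Run:
```python
from h import *
read_camera('wrist');read_camera('wrist')
s=readout.state();w=read_camera('wrist');c=read_camera('scene');d=read_camera('top')
print(s['eef_pos'].round(1),s['ft_force'].round(1),s['opening'],round(s['t'],1))
for n,i in (('w',w),('s',c),('t',d)):
  for t in ['screw_head','screw_tip','pilot','jar','tin','tape']:
    for r in nets.mark_of(i,t)[:1]: print(n,t,round(r['confidence'],2),towin(r['point'],i,s).round(1),px(r['point'],i).round())
a=cv2.resize(c['img'][115:190,290:390],(400,300),interpolation=cv2.INTER_CUBIC);b=cv2.resize(w['img'][:300,56:456],(400,300))
cv2.imwrite('pics/k.png',np.hstack([a,b])[:,:,::-1])
```

```text
[384.6 198.5 212.1] [-0.7 -0.5 -0.9] 0.42334002410457877 22.2
w screw_head 0.77 [431.9 180.4 137.9] [256. 138.]
w tin 0.75 [505.7 415.4   4.7] [ 84. 144.]
s screw_head 0.66 [433.9 181.6 139.2] [329. 154.]
s screw_tip 0.46 [437.8 185.3  86.9] [328. 168.]
s pilot 0.86 [436.5 185.7 110.4] [329. 162.]
s jar 0.92 [7.539e+02 3.350e+01 7.000e-01] [262. 262.]
s tin 0.73 [499.3 424.3   1. ] [403. 212.]
s tape 0.98 [ 562.6 -451.9   -2.4] [122. 192.]
t screw_head 0.52 [438.7 182.4 139.8] [193. 231.]
t pilot 0.64 [434.7 180.8 110.5] [195. 233.]
t jar 0.57 [756.6  27.8   2. ] [241. 146.]
t tin 0.59 [508.6 417.9   5.2] [132. 215.]
t tape 0.96 [ 565.5 -458.4   -2.6] [377. 197.]
```

View pics/k.png

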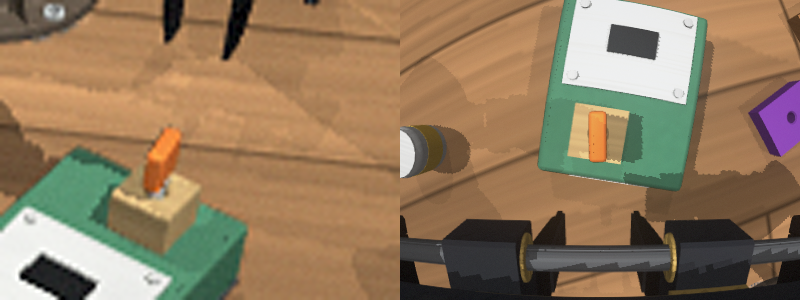

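The screw stands upright in the block, with the wing at crop (165,165) in the scene part and (597,135) in the wrist part. The nets put the head at z 138 to 140, which is too coarse to prove the depth. I'll probe the wing's top gently with closed fingers: it should be about 154.7 if 4 mm was cut, or about 158.5 if it had only slipped.

Run:
```python
from h import *
plan([433.5,181.5,166],160.6,3)
```

```text
from [386.8 198.  211.9] yaw 160.7 j [ 0.32  0.22  2.01 -0.    0.9   2.23]
[[-1.65, 1.53, 0.0], [0.4, 0.0, -0.7]]
[[-1.65, 1.53, 0.0], [0.0, 0.0, 0.0]]
[[-1.65, 1.53, 0.0], [0.0, 0.0, 0.0]]
```

Emit:
apply_moves --increments '[[[-2.4,0,0],[0.4,0,-0.7],0],[[-2.4,0,0],[0,0,0],0],[[0,1.2,0],[0,0,0],0],[[0,1.2,0],[0,0,0],0],[[0,1.2,0],[0,0,0],0]]'

```text
t: 23.9
eef_pos: [432.7, 181.6, 174.0]
tcp_rot: [-1.571, -0.001, 2.804]
ft_force: [0.1, -0.5, 0.1]
opening: 0.011
```

Emit:
apply_moves --increments '[[[0,0.5,0],[0,0,0],0],[[0,0,0],[0,0,0],0],[[0,0,0],[0,0,0],0],[[0,0,0],[0,0,0],0],[[0,0,0],[0,0,0],0]]'

```text
t: 24.52
eef_pos: [431.8, 181.9, 168.2]
tcp_rot: [-1.57, -0.002, 2.805]
ft_force: [0.1, -0.0, -0.6]
opening: 0.004
```

Emit:
apply_moves --increments '[[[-0.1,0.3,0],[0,0,0],0],[[0,0.3,0],[0,0,0],0],[[0,0.2,0],[0,0,0],0],[[0,0,0],[0,0,0],0],[[0,0,0],[0,0,0],0]]'

```text
t: 25.15
eef_pos: [432.9, 181.6, 159.7]
tcp_rot: [-1.57, -0.001, 2.805]
ft_force: [-0.2, 0.3, -0.4]
opening: 0.003
```

Emit:
apply_moves --increments '[[[0,0.1,0],[0,0,0],0],[[0,0.1,0],[0,0,0],0],[[0,0,0],[0,0,0],0],[[0,0,0],[0,0,0],0],[[0,0,0],[0,0,0],0]]'

```text
t: 25.78
eef_pos: [432.9, 181.6, 157.7]
tcp_rot: [-1.571, -0.001, 2.805]
ft_force: [-0.8, -0.2, 1.1]
opening: 0.005
```

Emit:
apply_moves --increments '[[[0,0.1,0],[0,0,0],0],[[0,0,0],[0,0,0],0],[[0,0,0],[0,0,0],0],[[0,0,0],[0,0,0],0],[[0,0,0],[0,0,0],0]]'

```text
t: 26.4
eef_pos: [432.9, 181.6, 156.6]
tcp_rot: [-1.571, -0.001, 2.805]
ft_force: [-0.2, -0.2, 0.1]
opening: 0.003
```

```bash
python3 f.py
```

```text
26.45 [432.9 181.6 156.6] [-0.3 -0.4 -0.4] [ 0.08  0.05 -0.01] 0.6 [-9.000e+01 -1.000e-01  1.607e+02] 2.16
26.5 [432.9 181.6 156.7] [-0.9 -0.9 -0.2] [0.06 0.08 0.01] 0.6 [-9.000e+01 -1.000e-01  1.607e+02] 2.16
26.55 [432.9 181.6 156.6] [-0.2 -0.6 -0.2] [ 0.08 -0.02 -0.02] 0.5 [-9.000e+01 -1.000e-01  1.607e+02] 2.16
26.6 [432.9 181.6 156.7] [ 0.   0.2 -0.2] [ 0.08  0.07 -0.01] 0.7 [-9.000e+01 -1.000e-01  1.607e+02] 2.16
```

No contact yet at 156.6, already 2 mm below the uncut height. Two more steps.

Emit:
apply_moves --increments '[[[0,0.1,0],[0,0,0],0],[[0,0,0],[0,0,0],0],[[0,0,0],[0,0,0],0],[[0,0,0],[0,0,0],0],[[0,0,0],[0,0,0],0]]'

```text
t: 27.22
eef_pos: [432.9, 181.6, 155.6]
tcp_rot: [-1.571, -0.001, 2.805]
ft_force: [-0.3, -0.6, -0.9]
opening: 0.001
```

Emit:
apply_moves --increments '[[[0,0.05,0],[0,0,0],0],[[0,0.05,0],[0,0,0],0],[[0,0,0],[0,0,0],0],[[0,0,0],[0,0,0],0],[[0,0,0],[0,0,0],0]]'

```text
t: 27.85
eef_pos: [433.1, 181.7, 154.9]
tcp_rot: [-1.571, -0.001, 2.805]
ft_force: [0.2, -0.3, 1.4]
opening: 0.006
```

Contact is at 155.0, as predicted for about 4 mm (roughly 230°) of cut thread. I'll retreat and hand in.

Emit:
apply_moves --increments '[[[0,-0.5,0],[0,0,0],0],[[0,-3,0],[0,0,0],0],[[0,-3,0],[0,0,0],0],[[0,-2,0],[0,0,0],0],[[0,0,0],[0,0,0],0]]'

```text
t: 28.48
eef_pos: [432.8, 181.5, 242.6]
tcp_rot: [-1.57, -0.002, 2.805]
ft_force: [0.2, -0.5, 0.1]
opening: 0.004
```

Run:
```python
from h import *
read_camera('wrist');s=readout.state();print(s['eef_pos'].round(1),s['ft_force'].round(1),s['t'])
for n in ('scene','top'):
  i=read_camera(n)
  for t in ['screw_head']:
    for r in nets.mark_of(i,t)[:1]: print(n,t,round(r['confidence'],2),towin(r['point'],i,s).round(1))
env.job_done()
```

```text
[432.4 181.4 241.7] [0.4 0.  0.3] 28.525
scene screw_head 0.62 [434.6 183.4 140.9]
the job is handed in; nothing more can be done
```

I took the orange wing screw out of the wooden stand, stood it in the pilot hole, and turned it clockwise about 230° under a steady push. I then let go and backed away. The job was handed in at about 28.6 s.

- **Force:** the push mostly held at 15–17 N. The highest reading was 21 N vertically with about 7 N sideways, below the 30 N that cracks the block. It slackened to about 7 N early on, so I pushed harder again; some of those first degrees may not have cut.
- **Thread depth:** at about the same light load the gripper ended 4 mm lower than at first contact. After release, a light touch with closed fingers found the wing's top at 155.0 mm, against about 158.5 mm had nothing been cut. Both fit about 3.5–4 mm, or 210–240° of thread, more than the half turn asked.
- **Final state:** the last picture I viewed, before the touch check, shows the screw upright. The networks found the jar, tin and tape within their error of where they started.
- **Disagreements:** the networks put the screw head at z 138–141 mm, too coarse to confirm the depth, and the final top view did not report it at all. Some readings put the head 2–5 mm to one side of the hole, others almost centred, so a lean of a degree or two can't be ruled out.

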